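# Lengthen the crispbread holder and slide in its crumb tray

## Task

Lengthen the bamboo crispbread holder first: push its end board outwards until the orange lock button clicks out. Then slide the blue crumb tray, nose first, through the slot at the other end until its lip is fully home against the holder. Work gently, and leave the tumblers, jug, butter box, jam jar, mug and the cupboard door where they are.

Things in the scene. Friction and masses are not known exactly. Their poses are not given: they have to be found in the camera images.
- holder: Bamboo crispbread holder, fixed to the table. Origin: on the table under the middle of its sleeve; y = pull-out direction, z up. Sleeve: y -60 to 60 mm, side walls x +-37.5 to +-47.5, 62 high, open top. Crispbread stands fixed inside at y -50 to 0, tops at z 71; y 0 to the end board is an open pocket. Below runs a table-level tunnel for the tray, 75 wide, 16 high, mouth (slot) at y -60.
- slot (a point): Centre of the slot mouth in the holder's -y end face (holder point 0, -60, 8 mm), axes as the holder's; the tray goes in along +y. Slot 75 wide, from the table to 16 mm up; above it a board with its face at y -60, up to z 62. Two cheeks 14 mm high flare out from it as a lead-in, about 100 mm apart (clear width) at their ends, y -88.
- extension (a joint): How far (m) the telescoping inner part is pulled out along the holder's +y: 0 = fully in, 0.065 = its button stands under the hole (2 mm play either way), 0.070 = stop. Starts between 0 and 0.025, slides with about 4 N of friction and stays where it is left.
- end_board (a point): Middle of the top edge of the inner (-y) face of the extension's upright end board (holder point 0, 60 mm + extension, 65). Board 12 thick (y), x -70 to 48, z 3 to 65; it closes the tunnel's far end. On its inner side is a pocket, open above, floor at z 27, 62 wide (x), at least 60 long (y, back to the crispbread): fingers can go in and push the board outwards.
- lock_button (a joint): Orange sprung lock button, 10 mm across: 0 = in, hidden in the steel tube on the holder's -x side (22 wide, top at z 50, centre x -58). At extension 0.065 it clicks out by itself through the hole in the tube's top (holder y 45) to about 0.010 m, stands some 6 mm proud and locks the extension both ways.
- button_top (a point): Top of the lock button; moves with extension and button (holder x -58, y -20 mm + extension, z 46 while it is in; z about 56 when out).
- tray: Blue crumb tray lying flat, 105 to 175 g. Origin: foot of its lip's inner face; y runs along the plate to the nose. Plate 70 wide, 6 thick (white ribs to 8), y 0 to 180 mm, last 20 mm 60 wide. Upright lip 70 wide, 12 thick (y -12 to 0), 42 high. Home: origin at holder (0, -60, 0), axes equal, 5 mm left between nose and locked end board; it cannot go home with the extension in.
- butter_box: Yellow butter box, 62 x 92 mm, 55 high, origin under its centre, y along its length. Stands on the opposite side of the tray's way in from where the tray lies. Leave alone.
- tumbler_a: Glass tumbler, 68 mm across, 90 high, origin under its centre. Stands beside the pull-out end. Leave alone.
- tumbler_b: Glass tumbler, 68 mm across, 90 high, origin under its centre. Stands just beyond where the end board comes out. Leave alone.
- milk_jug: Stainless milk jug, 86 mm across, 120 high, handle reaches 71 mm from its axis along its +x, origin under its centre. Stands beside the pull-out end. Leave alone.
- jam_jar: Jam jar, 60 mm across, 75 high, origin under its centre. Leave alone.
- mug: Blue mug, 80 mm across, 90 high, handle at +y, origin under its centre. Leave alone.
- cupboard_door0 (a joint): Hinge angle (rad) of the white cupboard's door, which stands half open (0.5 to 0.85) at the back left: 240 mm high, 290 wide, hinged at world x 0.76, y 0.22 m, its free end pointing left (+y) and, as it opens, towards the robot (-x). Leave alone.
Mind the look-alikes: they are no part of the job. What is shaped like the tray but turquoise is not meant.

How it is judged:
By the outcome, as a careful person would: the job done as asked, in the order asked, and still so for the second after the job is handed in, with the robot touching nothing.
It also fails if it takes over 66 s, if anything falls off the work surface, if the arm or the gripper's body presses on something with over 40 N, if the wrist force passes 120 N, or if a joint passes its speed limit or range.

## Robot

A 7-joint arm with a two-finger parallel gripper is mounted at the origin on the work surface. World frame = base frame: x ahead of the robot, y to its left, z up, the work surface at z = 0. Lengths are in m, angles in rad, forces in N, time in s.
With the tool pointing down it reaches from about 0.35 to 0.9 m from the base axis. Payload 7.2 kg.
Tool frame: the origin (TCP) lies on the centre line of the jaws, within the pads' length; the fingertips stand 8 mm ahead of it and the grasp point (between the pads) lies 11 mm behind it; z points along the fingers, y is the line along which they close (so a half turn about z gives the same grasp; the last joint's range is limited). The gripper opens to 85 mm and grips with 20 to 120 N. Pads are 22 mm wide; open, the fingers measure 114 mm over their backs; the gripper's body (76 mm by 85 mm) begins 54 mm behind the grasp point. The pads swing forward as they close: fully open they stand 13 mm farther back than shut.
Start: joints at [1.068, 0.411, -0.013, 1.596, 0.006, 1.134, -0.082], TCP at [0.263, -0.567, 0.239] pointing down, gripper open.
Joint ranges: [-2.95, 2.95], [-0.29, 1.99], [-1.47, 1.44], [0.14, 2.54], [-1.03, 4.17], [0.13, 1.85], [-2.86, 2.86]. Speed limits (rad/s): [2.39, 2.39, 3.01, 3.01, 3.14, 3.14, 3.14].

## Interface

Orientations are given as [roll, pitch, yaw] about the fixed x, y, z axes, in that order (R = Rz(yaw) Ry(pitch) Rx(roll)).
In Python, from plant import monitor, imaging, arm gives the robot as it stands. The module is installed in compiled form; this text tells all that it offers.
- The arm moves only by the tool servo_tool, never from a script. Its argument "targets" is a list of rows, each an object of numbers: "tx", "ty", "tz": the shift along the tool's x, y, z in m; "turn": the turn about the tool's z in degrees; "gripper": the finger opening in m, from 0 to 0.0854. A call has 1 to 10 rows; each row is the pose to reach, as a shift and turn from the pose commanded when the call began, along the tool's axes at that moment; what a row does not reach only later rows make up. A row lasts 1/8 s, in which the tool goes at most 62.5 mm and 10.7 degrees, less where a joint would pass 70% of its speed; a pose out of reach is approached as far as the arm can. A call with a gripper value outside its range is refused whole. The fingers move at their own pace and stop on an object; "grip_force" is the grip in N (left out, the last holds). Time passes only in rows, so rows that repeat a pose let the fingers close. It gives the time, the measured TCP pose, the force, the opening and the grip force at its end, in the units of the state.
- monitor.sense(): the state, without advancing time (a new reading comes with each control period).
- imaging.capture(name): name is "scene" or "top"; returns a dict with "color" (480x640x3 uint8, blue, green, red), "fov_y" (degrees; the focal length in pixels is half the picture's height over the tangent of half this angle, whatever the lens; pixels are square), "cx", "cy" (the principal point, pixels), "dist_coeffs" ([k1, k2, p1, p2, k3] as OpenCV has them; the pictures are not rectified), "view" (4x4, takes a point from world to camera coordinates). Camera axes: x right, y down, z forward; pixel columns grow to the right and rows downward; lengths in m; the calibration is good to about 2 mm. A picture is of the moment at which its call begins. There is no depth.
- arm.job_done(): hands the job in; it is judged then, once.
The state is a dict: "time_s": time; "joint_pos": joint angles; "qvel": joint speeds; "joint_torque": joint torques, N m; "ee_pos": TCP position; "orientation": TCP orientation; "contact_force": force on the tool from outside, world axes, zero at the start; "wrist_torque": the same for the moment, N m; "finger_gap": finger opening in m; "grip_force": force on a finger pad.
Only numpy, scipy, OpenCV 4.12 (cv2) and the standard library are available. Lean on these libraries where they do the work, as an engineer would, in place of code of your own. Each camera call takes 0.05 s, during which the arm holds its last target. There are 200 camera calls.

## Working session

There is one attempt and no reset: what is moved stays moved. The work goes in short steps, Python scripts to look and compute and a tool call to move; the robot and the scene stay as the last step left them, time stands still between calls to the robot, and variables do not carry over. Pictures are saved under pics/ and viewed, at most 10 in all, crops included, and the job is handed in when it is done.

Besides the shell and the picture viewer there is one more tool, called after "Emit:" by a JSON object that holds its "op" and its "data", one argument or row to a line. servo_tool: Moves the arm, as the interface text tells. Its arguments: {"type":"object","properties":{"targets":{"type":"array"},"grip_force":{"type":"number"}},"required":["targets"]}

```bash
mkdir -p pics; cat > h.py <<'E'
import numpy as np, cv2
from plant import monitor, imaging, arm
def K(c):
    f=240/np.tan(np.radians(c["fov_y"])/2)
    return np.array([[f,0,c["cx"]],[0,f,c["cy"]],[0,0,1.]])
def ray(c,uv,z):
    n=cv2.undistortPoints(np.array(uv,float).reshape(-1,1,2),K(c),np.array(c["dist_coeffs"],float)).reshape(-1,2)
    V=np.array(c["view"]);R=V[:3,:3];o=-R.T@V[:3,3]
    d=np.c_[n,np.ones(len(n))]@R
    return o+d*((z-o[2])/d[:,2])[:,None]
def proj(c,P):
    V=np.array(c["view"]);return cv2.projectPoints(np.array(P,float).reshape(-1,1,3),cv2.Rodrigues(V[:3,:3])[0],V[:3,3],K(c),np.array(c["dist_coeffs"],float))[0].reshape(-1,2)
E
python3 - <<'E'
from h import *
for n in("scene","top"):
    c=imaging.capture(n);cv2.imwrite(f"pics/{n}0.png",c["color"])
    V=np.array(c["view"]);print(n,c["fov_y"],-V[:3,:3].T@V[:3,3],V[2,:3])
s=monitor.sense();print(s)
E
```

```text
scene 52.547243037752764 [1.61053171 0.43029002 0.84042921] [-0.77879831 -0.29208045 -0.5551236 ]
top 50.77600446512267 [0.31482443 0.00973653 1.4238012 ] [ 0.16006859 -0.00467429 -0.98709483]
{'time_s': 0.1, 'joint_pos': array([ 1.06780293,  0.41179511, -0.01272393,  1.5969765 ,  0.00559553,
        1.13429004, -0.08222821]), 'qvel': array([-0.00027622, -0.00188697, -0.00131242, -0.00363221,  0.00100204,
       -0.00029304,  0.00049471]), 'joint_torque': array([ 2.90001582e-03, -6.01829839e+01,  6.84139542e-01, -3.00089371e+01,
        1.39894662e-02,  6.35232136e-03,  8.58575777e-05]), 'ee_pos': array([ 0.26305293, -0.56646188,  0.23854593]), 'orientation': array([-3.14016220e+00,  9.25609054e-05,  4.34798577e-01]), 'contact_force': array([-0.09639375, -0.09648019,  0.37368321]), 'wrist_torque': array([-0.05436479,  0.00939187,  0.0095782 ]), 'grip_force': 0.0, 'finger_gap': 0.0854474321293358}
```

View pics/scene0.png

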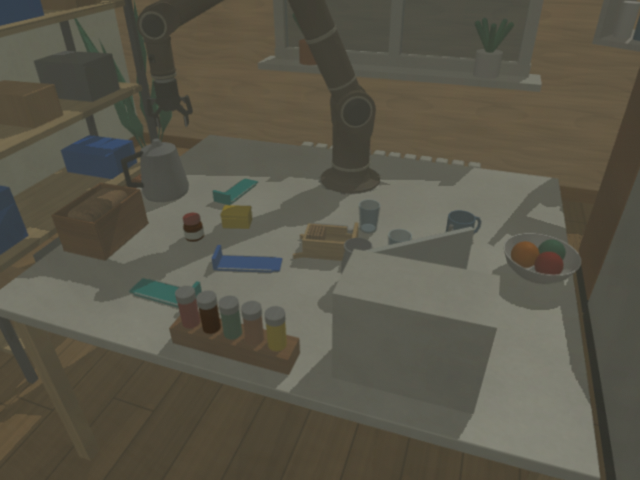

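View pics/top0.png

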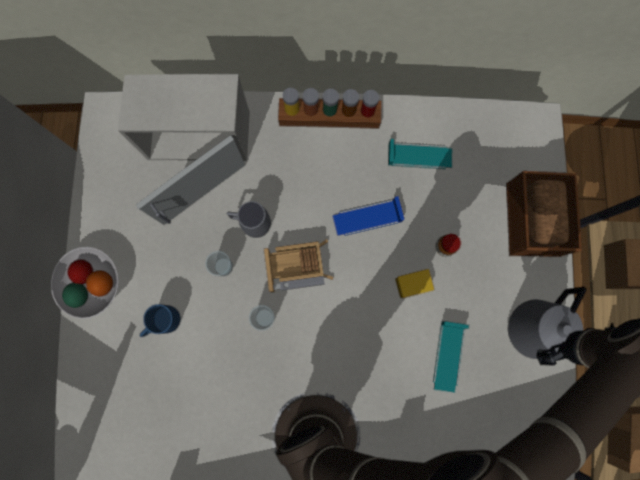

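Scene view: blue tray at about (248,262), holder at (327,242). Top view: blue tray at (368,216) with its lip at the right (402,210), holder at (297,263) with its end board at the left (268,270). Candidates for the tray are the blue piece (368,216) and the turquoise pieces (420,154) and (450,355). The blue one fits by colour, and I'll confirm it in a crop.

```bash
python3 - <<'E'
from h import *
im=cv2.imread("pics/top0.png")
a=cv2.convertScaleAbs(cv2.resize(im[180:330,210:410],None,fx=4,fy=4,interpolation=cv2.INTER_CUBIC),alpha=1.4)
cv2.imwrite("pics/crop1.png",a)
c=imaging.capture("top")
h=cv2.cvtColor(c["color"],cv2.COLOR_BGR2HSV)
m=cv2.inRange(h,(108,150,60),(125,255,255));m[:, :300]=0
n,l,st,ce=cv2.connectedComponentsWithStats(m);print(st[1:],ce[1:])
E
```

```text
[[ 334  197   70   38 1359]] [[368.665195   216.80206034]]
```

View pics/crop1.png

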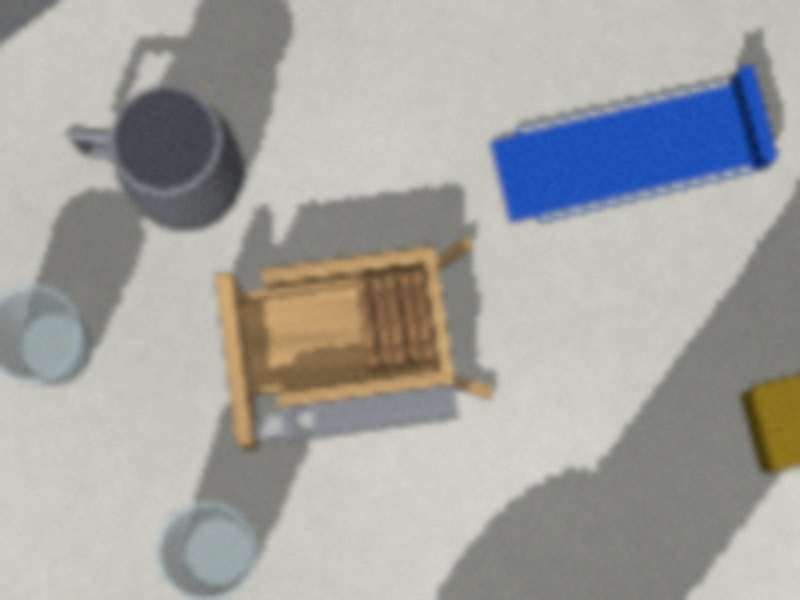

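The crop confirms the blue tray: nose corners (495,145) and (510,220), lip (750,70)-(770,160). Holder sleeve-top corners are (265,270), (435,250), (455,382), (280,403). Its end board is at x≈218-255, with the tube below it on the -x side.

```bash
cat >> h.py <<'E'
def fit(L,W): # planar rigid fit -> origin, yaw
    L=np.array(L,float);W=np.array(W)[:,:2];l=L-L.mean(0);w=W-W.mean(0)
    a=np.arctan2((l[:,0]*w[:,1]-l[:,1]*w[:,0]).sum(),(l*w).sum())
    R=np.array([[np.cos(a),-np.sin(a)],[np.sin(a),np.cos(a)]])
    o=W.mean(0)-R@L.mean(0);return o,a,R,W-(L@R.T+o)
E
python3 - <<'E'
from h import *
c=imaging.capture("top")
px=lambda p:np.array(p)/4+[210-.375,180-.375]
W=ray(c,px([(265,270),(435,250),(455,382),(280,403)]),.062)
o,a,R,e=fit(np.array([(47.5,60),(47.5,-60),(-47.5,-60),(-47.5,60)])/1e3,W)
print("holder",o,np.degrees(a),(e*1e3).round(1))
B=ray(c,px([(218,275),(237,447),(235,275),(255,445)]),.065)[:,:2]
print("board",((B-o)@R*1e3).round(1))
# tray
n=ray(c,px([(495,143),(510,221)]),.006)
h=cv2.cvtColor(c["color"],cv2.COLOR_BGR2HSV)
m=cv2.inRange(h,(108,150,60),(125,255,255));m[:,:300]=0
ct=max(cv2.findContours(m,0,1)[0],key=cv2.contourArea)
l=ray(c,px([(735,70),(757,165),(753,67),(775,160)]),.042)
print("nose",n,"lip",l)
T=fit(np.array([(30,180),(-30,180),(35,0),(-35,0),(35,-12),(-35,-12)])/1e3,np.r_[n,l]);print("tray",T[0],np.degrees(T[1]),(T[3]*1e3).round(1))
# others
for nm,u,z in(("tumA",(205,550),.09),("tumB",(35,335),.09),("jug",(168,138),.12),("butter",(800,420),.055)):
    w=ray(c,px([u]),z)[0,:2];print(nm,w,((w-o)@R*1e3).round())
# residual check drawing
im=c["color"].copy()
def dr(pts,z,o,R,col):
    P=np.array(pts)/1e3@R.T+o;q=proj(c,np.c_[P,np.full(len(P),z)]);return q
big=cv2.resize(im[180:330,210:410],None,fx=4,fy=4,interpolation=cv2.INTER_CUBIC)
for pts,z,oo,RR in(([(47.5,60),(47.5,-60),(-47.5,-60),(-47.5,60)],.062,o,R),([(30,180),(-30,180),(-30,160),(-35,160),(-35,0),(35,0),(35,160),(30,160)],.006,T[0],T[2]),([(35,0),(-35,0),(-35,-12),(35,-12)],.042,T[0],T[2])):
    q=(dr(pts,z,oo,RR,0)-[210-.375,180-.375])*4
    cv2.polylines(big,[q.astype(int)],True,(0,0,255),1)
cv2.imwrite("pics/fit1.png",big)
E
```

```text
holder [0.47483681 0.05480877] 8.472174872699247 [[-1.3 -1.5]
 [-2.6  1.8]
 [ 1.5  0.4]
 [ 2.3 -0.7]]
board [[ 46.1  90.6]
 [-71.4  90.9]
 [ 44.7  79.2]
 [-71.5  78.7]]
nose [[ 0.61535357 -0.03723368  0.006     ]
 [ 0.55893747 -0.04884668  0.006     ]] lip [[ 0.66447309 -0.20461597  0.042     ]
 [ 0.59648953 -0.21979773  0.042     ]
 [ 0.66700367 -0.21743474  0.042     ]
 [ 0.60037787 -0.23253841  0.042     ]]
tray [ 0.63075759 -0.21438837] 14.109791135205318 [[-0.6 -4.7]
 [ 1.2 -1.7]
 [-0.2  1.2]
 [-0.3  3.1]
 [-0.6  0.1]
 [ 0.6  2. ]]
tumA [0.3215141  0.15063895] [-138.  117.]
tumB [0.46033303 0.26945131] [ 17. 214.]
jug [0.58972922 0.18217369] [132. 109.]
butter [ 0.41766656 -0.24667879] [-101. -290.]
```

View pics/fit1.png

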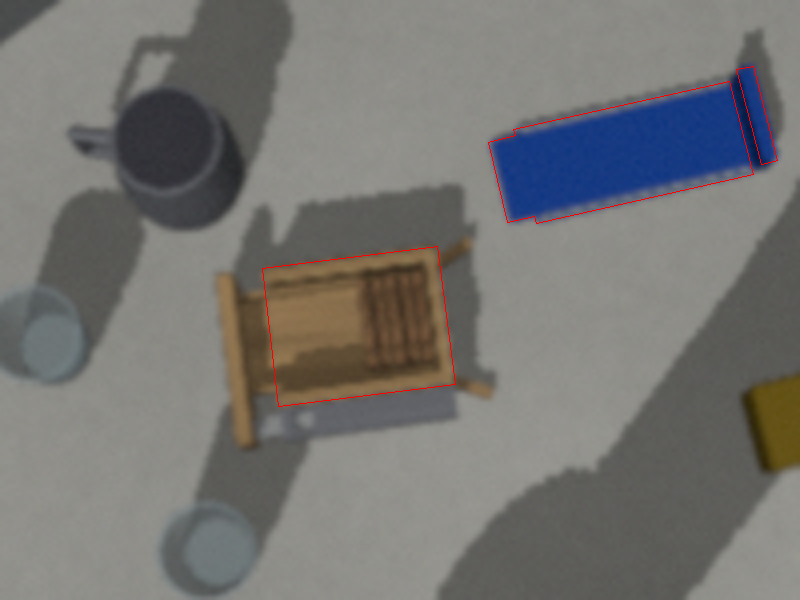

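The fit overlay agrees to a few mm; the tray yaw is about 14° and the holder yaw about 7-8°. I'll refine the yaws with line fits and locate the neighbours.

```bash
cat >> h.py <<'E'
def go(x,y,z,yaw):
    s=monitor.sense();d=np.array([x,y,z])-s["ee_pos"];a=s["orientation"][2]
    tx=d[0]*np.cos(a)+d[1]*np.sin(a);ty=d[0]*np.sin(a)-d[1]*np.cos(a)
    print("t=%.2f tx %.4f ty %.4f tz %.4f turn %.1f"%(s["time_s"],tx,ty,-d[2],-np.degrees(yaw-a)),"rpy",np.degrees(s["orientation"]).round(1),s["ee_pos"].round(4),"F",s["contact_force"].round(1),"gap",round(s["finger_gap"],4))
E
python3 - <<'E'
from h import *
c=imaging.capture("top");g=[imaging.capture("top")["color"].astype(float) for _ in range(5)]
im=np.mean(g,0).astype(np.uint8);h=cv2.cvtColor(im,cv2.COLOR_BGR2HSV)
def edge(ch,p,q,z,name):  # subpixel max-gradient points along segment p-q (crop px)
    p=np.array(p)/4+[209.6,179.6];q=np.array(q)/4+[209.6,179.6];d=(q-p)/np.linalg.norm(q-p);n=np.array([-d[1],d[0]])
    s=np.arange(-3.5,3.51,.25);t=np.linspace(.12,.88,25);out=[]
    for k in t:
        P=p+(q-p)*k+s[:,None]*n
        v=cv2.remap(ch.astype(np.float32),P[:,0].astype(np.float32),P[:,1].astype(np.float32),cv2.INTER_LINEAR).ravel()
        gr=np.abs(np.gradient(v))**2;out.append(P[0]+(s[np.argmax(gr)]-s[0])*n)
    w=ray(c,out,z)[:,:2]
    vx,vy,x0,y0=cv2.fitLine(w.astype(np.float32),cv2.DIST_HUBER,0,.002,.01).ravel()
    print(name,"angle %.1f"%(np.degrees(np.arctan2(vy,vx))%180),"pt",x0.round(4),y0.round(4))
S=h[:,:,1].astype(float)
edge(S,(265,270),(435,250),.062,"sleeve +x")
edge(S,(435,250),(455,382),.062,"sleeve -y")
edge(S,(280,403),(455,382),.062,"sleeve -x")
edge(S,(218,275),(237,447),.065,"board out")
edge(S,(235,275),(255,445),.065,"board in")
edge(S,(520,130),(728,85),.006,"tray +x")
edge(S,(540,218),(750,172),.006,"tray -x")
edge(S,(492,143),(509,222),.006,"nose")
edge(S,(753,68),(774,160),.042,"lip out")
for nm,lo,hi,z,roi in(("butter",(20,120,60),(35,255,255),.055,(395,265,440,305)),("jar",(0,120,50),(12,255,255),.075,(430,225,470,262))):
    x0,y0,x1,y1=roi;m=cv2.inRange(h,lo,hi)[y0:y1,x0:x1]
    ct=max(cv2.findContours(m,0,1)[0],key=cv2.contourArea)+np.array([x0,y0])
    r=cv2.boxPoints(cv2.minAreaRect(ct));print(nm,ray(c,r,z)[:,:2].round(3).tolist())
go(.475,.055,.24,np.radians(97.5))
E
```

```text
sleeve +x angle 99.4 pt 0.5229 0.0625
sleeve -y angle 9.1 pt 0.4807 -0.0048
sleeve -x angle 99.3 pt 0.428 0.0452
board out angle 8.6 pt 0.4548 0.145
board in angle 15.4 pt 0.4548 0.1394
tray +x angle 104.6 pt 0.6447 -0.14
tray -x angle 104.4 pt 0.5825 -0.136
nose angle 14.4 pt 0.5849 -0.0424
lip out angle 13.5 pt 0.6349 -0.2266
butter [[0.439, -0.211], [0.463, -0.299], [0.406, -0.314], [0.382, -0.226]]
jar [[0.506, -0.331], [0.559, -0.338], [0.555, -0.385], [0.502, -0.377]]
t=0.50 tx 0.4540 ty -0.4748 tz -0.0007 turn -72.6 rpy [180.   -0.   24.9] [ 0.2633 -0.5668  0.2393] F [-1.   0.3 -0.2] gap 0.0852
```

```bash
python3 - <<'E'
from h import *
go(.468,.0996,.16,np.radians(99.2))
E
```

```text
t=0.50 tx 0.4664 ty -0.5182 tz 0.0793 turn -74.3 rpy [180.   -0.   24.9] [ 0.2633 -0.5668  0.2393] F [-1.   0.3 -0.2] gap 0.0852
```

Emit:
{"op": "servo_tool", "data": {
  "targets": [
    {"tx":0.02,"ty":-0.022,"turn":-4,"gripper":0},
    {"tx":0.06,"ty":-0.066,"turn":-10,"gripper":0},
    {"tx":0.1,"ty":-0.111,"turn":-17,"gripper":0},
    {"tx":0.14,"ty":-0.155,"turn":-24,"gripper":0},
    {"tx":0.18,"ty":-0.2,"turn":-31,"gripper":0},
    {"tx":0.22,"ty":-0.244,"turn":-38,"gripper":0},
    {"tx":0.26,"ty":-0.289,"turn":-45,"gripper":0},
    {"tx":0.3,"ty":-0.333,"turn":-52,"gripper":0},
    {"tx":0.34,"ty":-0.378,"turn":-59,"gripper":0},
    {"tx":0.37,"ty":-0.411,"turn":-65,"gripper":0}
  ]
}}

```text
schema error: expected keys tx, ty, tz, turn, gripper
```

```bash
python3 - <<'E'
from h import *
go(.468,.0996,.16,np.radians(99.2))
E
```

```text
t=0.50 tx 0.4664 ty -0.5182 tz 0.0793 turn -74.3 rpy [180.   -0.   24.9] [ 0.2633 -0.5668  0.2393] F [-1.   0.3 -0.2] gap 0.0852
```

Emit:
{"op": "servo_tool", "data": {
  "targets": [
    {"tx":0.02,"ty":-0.022,"tz":0,"turn":-4,"gripper":0},
    {"tx":0.06,"ty":-0.066,"tz":0,"turn":-10,"gripper":0},
    {"tx":0.1,"ty":-0.111,"tz":0,"turn":-17,"gripper":0},
    {"tx":0.14,"ty":-0.155,"tz":0,"turn":-24,"gripper":0},
    {"tx":0.18,"ty":-0.2,"tz":0,"turn":-31,"gripper":0},
    {"tx":0.22,"ty":-0.244,"tz":0,"turn":-38,"gripper":0},
    {"tx":0.26,"ty":-0.289,"tz":0,"turn":-45,"gripper":0},
    {"tx":0.3,"ty":-0.333,"tz":0,"turn":-52,"gripper":0},
    {"tx":0.34,"ty":-0.378,"tz":0,"turn":-59,"gripper":0},
    {"tx":0.37,"ty":-0.411,"tz":0,"turn":-65,"gripper":0}
  ]
}}

```text
time_s: 1.75
ee_pos: [0.4262, -0.0357, 0.2398]
orientation: [3.14, 0.0, 1.575]
contact_force: [-0.1, -1.1, -0.4]
finger_gap: -0.0002
grip_force: 0.0
```

```bash
python3 - <<'E'
from h import *
go(.468,.0996,.16,np.radians(99.2))
E
```

```text
t=1.75 tx 0.1351 ty 0.0423 tz 0.0798 turn -9.0 rpy [179.9   0.   90.2] [ 0.4262 -0.0357  0.2398] F [-0.1 -1.1 -0.4] gap -0.0002
```

Emit:
{"op": "servo_tool", "data": {
  "targets": [
    {"tx":0.045,"ty":0.014,"tz":0.01,"turn":-3,"gripper":0},
    {"tx":0.09,"ty":0.028,"tz":0.04,"turn":-6,"gripper":0},
    {"tx":0.125,"ty":0.039,"tz":0.07,"turn":-9,"gripper":0},
    {"tx":0.135,"ty":0.0423,"tz":0.08,"turn":-9,"gripper":0},
    {"tx":0.135,"ty":0.0423,"tz":0.08,"turn":-9,"gripper":0},
    {"tx":0.135,"ty":0.0423,"tz":0.08,"turn":-9,"gripper":0}
  ]
}}

```text
time_s: 2.5
ee_pos: [0.4685, 0.0954, 0.16]
orientation: [3.141, 0.001, 1.724]
contact_force: [-0.1, -1.2, 0.3]
finger_gap: -0.0002
grip_force: 0.0
```

```bash
python3 - <<'E'
from h import *
go(.468,.0996,.046,np.radians(99.2))
c=imaging.capture("scene");cv2.imwrite("pics/s1.png",cv2.convertScaleAbs(cv2.resize(c["color"][150:330,250:490],None,fx=3.2,fy=3.2,interpolation=cv2.INTER_CUBIC),alpha=1.8))
E
```

```text
t=2.50 tx 0.0042 ty 0.0001 tz 0.1140 turn -0.4 rpy [1.80e+02 1.00e-01 9.88e+01] [0.4685 0.0954 0.16  ] F [-0.1 -1.2  0.3] gap -0.0002
```

View pics/s1.png

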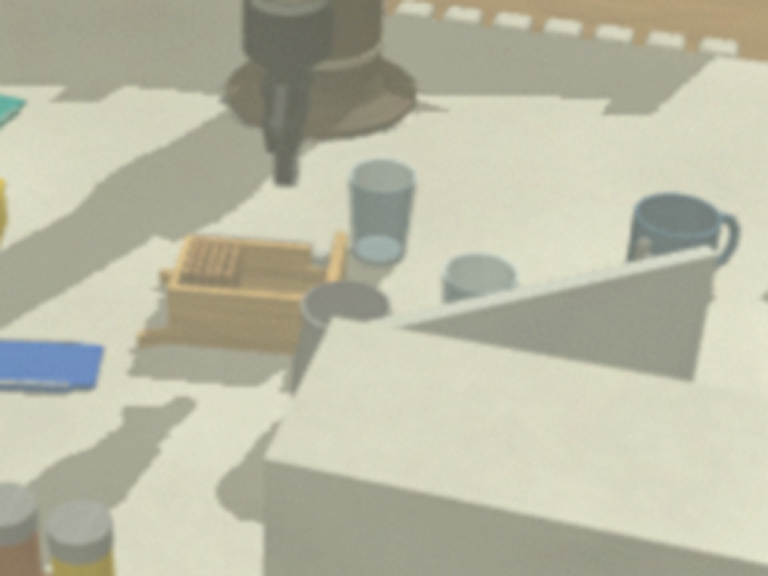

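The closed fingers at (285,180) hang above the holder pocket (sleeve 170-350, 235-340), clear of the jug at (345,300). I'll go down now.

Emit:
{"op": "servo_tool", "data": {
  "targets": [
    {"tx":0,"ty":0,"tz":0.04,"turn":0,"gripper":0},
    {"tx":0,"ty":0,"tz":0.075,"turn":0,"gripper":0},
    {"tx":0,"ty":0,"tz":0.1,"turn":0,"gripper":0},
    {"tx":0,"ty":0,"tz":0.114,"turn":0,"gripper":0},
    {"tx":0,"ty":0,"tz":0.114,"turn":0,"gripper":0}
  ]
}}

```text
time_s: 3.18
ee_pos: [0.4682, 0.0961, 0.0453]
orientation: [-3.141, 0.0, 1.725]
contact_force: [1.1, -1.2, -0.1]
finger_gap: -0.0002
grip_force: 0.0
```

```bash
python3 - <<'E'
from h import *
# target: finger front at ext .065: holder y 125-11=114
go(.4752-.160*.114,.0552+.987*.114,.046,np.radians(99.2))
E
```

```text
t=3.17 tx 0.0725 ty -0.0000 tz -0.0007 turn -0.3 rpy [-180.     0.    98.9] [0.4682 0.0961 0.0453] F [ 1.1 -1.2 -0.1] gap -0.0002
```

Emit:
{"op": "servo_tool", "data": {
  "targets": [
    {"tx":0.015,"ty":0,"tz":0,"turn":0,"gripper":0},
    {"tx":0.022,"ty":0,"tz":0,"turn":0,"gripper":0},
    {"tx":0.028,"ty":0,"tz":0,"turn":0,"gripper":0},
    {"tx":0.034,"ty":0,"tz":0,"turn":0,"gripper":0},
    {"tx":0.04,"ty":0,"tz":0,"turn":0,"gripper":0},
    {"tx":0.046,"ty":0,"tz":0,"turn":0,"gripper":0},
    {"tx":0.052,"ty":0,"tz":0,"turn":0,"gripper":0},
    {"tx":0.057,"ty":0,"tz":0,"turn":0,"gripper":0},
    {"tx":0.06,"ty":0,"tz":0,"turn":0,"gripper":0},
    {"tx":0.062,"ty":0,"tz":0,"turn":0,"gripper":0}
  ]
}}

```text
time_s: 4.42
ee_pos: [0.459, 0.1568, 0.0456]
orientation: [3.141, 0.002, 1.725]
contact_force: [0.8, -5.4, 3.5]
finger_gap: 0.0001
grip_force: 2.7
```

```bash
cat >> h.py <<'E'
HO=np.array([.4752,.0552]);ha=np.radians(9.2);HR=np.array([[np.cos(ha),-np.sin(ha)],[np.sin(ha),np.cos(ha)]])
def hold(p): return ((np.array(p)[...,:2]-HO)@HR*1e3).round(1)
def goh(x,y,z,yaw=9.2):
    P=HO+HR@np.array([x,y]);go(P[0],P[1],z,np.radians(90+yaw));print("tcp holder",hold(monitor.sense()["ee_pos"]))
def button(name):
    c=imaging.capture("top");h=cv2.cvtColor(c["color"],cv2.COLOR_BGR2HSV)
    P=HO+HR@np.array([-.058,.045]);q=proj(c,[[*P,.056]])[0];x,y=q.astype(int)
    m=cv2.inRange(h[y-6:y+7,x-6:x+7],(4,150,80),(18,255,255));print("button px",q,"orange",m.sum()//255)
    cv2.imwrite(name,cv2.convertScaleAbs(cv2.resize(c["color"][y-50:y+30,x-40:x+80],None,fx=6,fy=6,interpolation=cv2.INTER_CUBIC),alpha=1.5))
E
python3 - <<'E'
from h import *
goh(0,.114,.046);button("pics/b1.png")
E
```

```text
t=4.42 tx 0.0111 ty -0.0003 tz -0.0004 turn -0.3 rpy [1.80e+02 1.00e-01 9.89e+01] [0.459  0.1568 0.0456] F [ 0.8 -5.4  3.5] gap 0.0001
tcp holder [  0.2 102.9]
button px [285.60475428 284.60399816] orange 0
```

Emit:
{"op": "servo_tool", "data": {
  "targets": [
    {"tx":0.002,"ty":0,"tz":0,"turn":0,"gripper":0},
    {"tx":0.004,"ty":0,"tz":0,"turn":0,"gripper":0},
    {"tx":0.006,"ty":0,"tz":0,"turn":0,"gripper":0},
    {"tx":0.007,"ty":0,"tz":0,"turn":0,"gripper":0},
    {"tx":0.008,"ty":0,"tz":0,"turn":0,"gripper":0},
    {"tx":0.008,"ty":0,"tz":0,"turn":0,"gripper":0}
  ]
}}

```text
time_s: 5.22
ee_pos: [0.4573, 0.1662, 0.0452]
orientation: [3.142, -0.0, 1.727]
contact_force: [-0.1, -0.9, 0.2]
finger_gap: -0.0003
grip_force: 0.6
```

```bash
python3 - <<'E'
from h import *
goh(0,.114,.046);button("pics/b1.png")
E
```

```text
t=5.22 tx 0.0016 ty -0.0001 tz -0.0008 turn -0.3 rpy [180.   -0.   98.9] [0.4573 0.1662 0.0452] F [-0.1 -0.9  0.2] gap -0.0003
tcp holder [1.000e-01 1.124e+02]
button px [285.60475428 284.60399816] orange 0
```

Emit:
{"op": "servo_tool", "data": {
  "targets": [
    {"tx":0.001,"ty":0,"tz":0,"turn":0,"gripper":0},
    {"tx":0.002,"ty":0,"tz":0,"turn":0,"gripper":0},
    {"tx":0.002,"ty":0,"tz":0,"turn":0,"gripper":0}
  ]
}}

```text
time_s: 5.65
ee_pos: [0.457, 0.1676, 0.0452]
orientation: [-3.141, 0.0, 1.726]
contact_force: [0.6, -3.1, 1.4]
finger_gap: 0.0001
grip_force: 1.7
```

```bash
python3 - <<'E'
from h import *
goh(0,.07,.046);button("pics/b1.png")
E
```

```text
t=5.65 tx -0.0439 ty 0.0002 tz -0.0008 turn -0.3 rpy [-180.     0.    98.9] [0.457  0.1676 0.0452] F [ 0.6 -3.1  1.4] gap 0.0001
tcp holder [  0.  113.9]
button px [285.60475428 284.60399816] orange 0
```

View pics/b1.png

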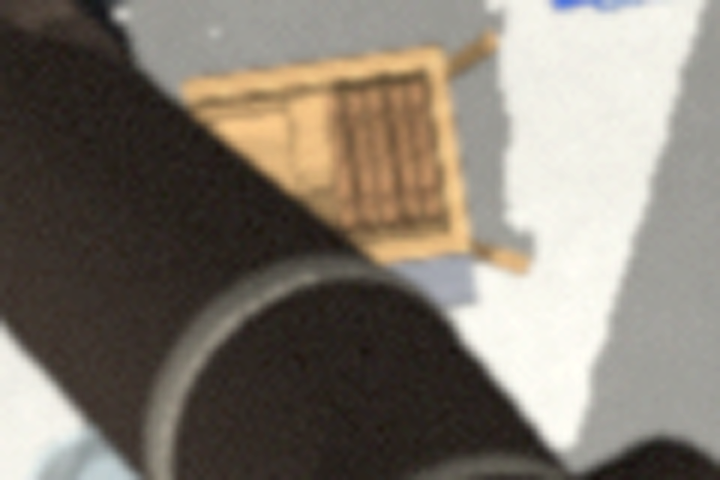

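The arm hides the button at (285,284) in the full picture. I'll feel for the lock by small pushes instead.

Emit:
{"op": "servo_tool", "data": {
  "targets": [
    {"tx":0.001,"ty":0,"tz":0,"turn":0,"gripper":0},
    {"tx":0.0015,"ty":0,"tz":0,"turn":0,"gripper":0},
    {"tx":0.0015,"ty":0,"tz":0,"turn":0,"gripper":0}
  ]
}}

```text
time_s: 6.08
ee_pos: [0.4568, 0.1694, 0.0453]
orientation: [-3.142, -0.0, 1.726]
contact_force: [0.8, -3.3, -0.6]
finger_gap: -0.0005
grip_force: 1.6
```

```bash
python3 - <<'E'
from h import *
goh(0,.07,.046)
E
```

```text
t=6.08 tx -0.0457 ty 0.0001 tz -0.0007 turn -0.3 rpy [-180.    -0.    98.9] [0.4568 0.1694 0.0453] F [ 0.8 -3.3 -0.6] gap -0.0005
tcp holder [1.000e-01 1.157e+02]
```

Emit:
{"op": "servo_tool", "data": {
  "targets": [
    {"tx":0.001,"ty":0,"tz":0,"turn":0,"gripper":0},
    {"tx":0.0015,"ty":0,"tz":0,"turn":0,"gripper":0},
    {"tx":0.0015,"ty":0,"tz":0,"turn":0,"gripper":0}
  ]
}}

```text
time_s: 6.45
ee_pos: [0.4566, 0.1705, 0.0452]
orientation: [-3.141, 0.0, 1.726]
contact_force: [0.9, -4.7, 1.2]
finger_gap: 0.0001
grip_force: 2.4
```

```bash
python3 - <<'E'
from h import *
goh(0,.07,.046)
E
```

```text
t=6.45 tx -0.0468 ty 0.0002 tz -0.0008 turn -0.3 rpy [-180.     0.    98.9] [0.4566 0.1705 0.0452] F [ 0.9 -4.7  1.2] gap 0.0001
tcp holder [  0.  116.8]
```

Emit:
{"op": "servo_tool", "data": {
  "targets": [
    {"tx":0.001,"ty":0,"tz":0,"turn":0,"gripper":0},
    {"tx":0.002,"ty":0,"tz":0,"turn":0,"gripper":0},
    {"tx":0.002,"ty":0,"tz":0,"turn":0,"gripper":0}
  ]
}}

```text
time_s: 6.82
ee_pos: [0.4565, 0.1711, 0.0452]
orientation: [-3.141, 0.002, 1.725]
contact_force: [1.8, -9.3, 2.4]
finger_gap: -0.0003
grip_force: 4.5
```

```bash
python3 - <<'E'
from h import *
goh(0,.09,.15)
E
```

```text
t=6.83 tx -0.0274 ty 0.0001 tz -0.1048 turn -0.4 rpy [-1.80e+02  1.00e-01  9.88e+01] [0.4565 0.1711 0.0452] F [ 1.8 -9.3  2.4] gap -0.0003
tcp holder [  0.  117.4]
```

The force jumped to 9 N with almost no travel, so the lock or the stop has been reached. I'll retreat, then go to the tray and check the button from there.

Emit:
{"op": "servo_tool", "data": {
  "targets": [
    {"tx":-0.01,"ty":0,"tz":0,"turn":0,"gripper":0},
    {"tx":-0.027,"ty":0,"tz":-0.01,"turn":0,"gripper":0},
    {"tx":-0.027,"ty":0,"tz":-0.05,"turn":0,"gripper":0},
    {"tx":-0.027,"ty":0,"tz":-0.1,"turn":0,"gripper":0},
    {"tx":-0.027,"ty":0,"tz":-0.13,"turn":0,"gripper":0},
    {"tx":-0.05,"ty":0.01,"tz":-0.14,"turn":0,"gripper":0.085}
  ]
}}

```text
time_s: 7.58
ee_pos: [0.4743, 0.1274, 0.1877]
orientation: [3.137, -0.002, 1.731]
contact_force: [0.4, 0.4, 0.1]
finger_gap: 0.017
grip_force: 0.0
```

```bash
python3 - <<'E'
from h import *
go(.6364,-.2268,.185,np.radians(104.4))
E
```

```text
t=7.58 tx -0.3755 ty 0.1037 tz 0.0027 turn -5.2 rpy [ 1.798e+02 -1.000e-01  9.920e+01] [0.4743 0.1274 0.1877] F [0.4 0.4 0.1] gap 0.017
```

Emit:
{"op": "servo_tool", "data": {
  "targets": [
    {"tx":-0.03,"ty":0.008,"tz":0,"turn":0,"gripper":0.085},
    {"tx":-0.08,"ty":0.022,"tz":0,"turn":-1,"gripper":0.085},
    {"tx":-0.13,"ty":0.036,"tz":0,"turn":-2,"gripper":0.085},
    {"tx":-0.18,"ty":0.05,"tz":0,"turn":-3,"gripper":0.085},
    {"tx":-0.23,"ty":0.064,"tz":0,"turn":-4,"gripper":0.085},
    {"tx":-0.28,"ty":0.077,"tz":0,"turn":-5,"gripper":0.085},
    {"tx":-0.33,"ty":0.091,"tz":0,"turn":-5.2,"gripper":0.085},
    {"tx":-0.36,"ty":0.1,"tz":0,"turn":-5.2,"gripper":0.085},
    {"tx":-0.3715,"ty":0.1037,"tz":0,"turn":-5.2,"gripper":0.085},
    {"tx":-0.3715,"ty":0.1037,"tz":0,"turn":-5.2,"gripper":0.085}
  ]
}}

```text
time_s: 8.82
ee_pos: [0.6339, -0.2253, 0.1849]
orientation: [3.141, -0.001, 1.817]
contact_force: [-0.4, -0.2, 0.2]
finger_gap: 0.0851
grip_force: 0.0
```

```bash
python3 - <<'E'
from h import *
go(.6364,-.2268,.056,np.radians(104.4));button("pics/b2.png")
E
```

```text
t=8.82 tx -0.0021 ty 0.0020 tz 0.1289 turn -0.3 rpy [ 1.800e+02 -1.000e-01  1.041e+02] [ 0.6339 -0.2253  0.1849] F [-0.4 -0.2  0.2] gap 0.0851
button px [285.60475428 284.60399816] orange 2
```

View pics/b2.png

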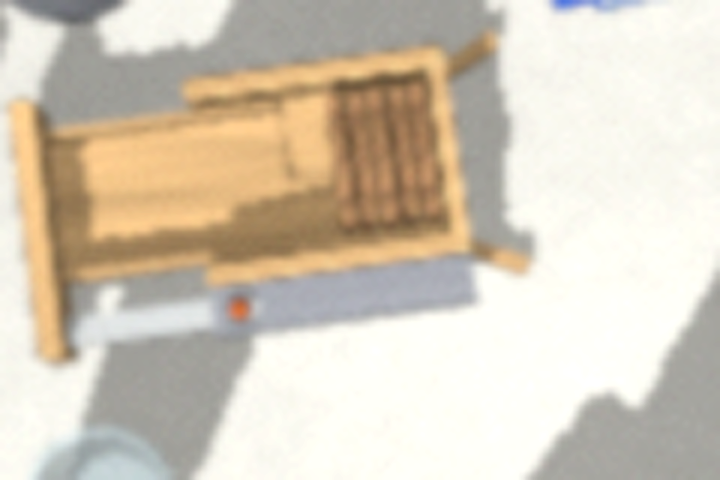

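The orange button stands out of the tube at crop (238,308), and the end board is out at the left. Next is grasping the tray's lip across its width.

Emit:
{"op": "servo_tool", "data": {
  "targets": [
    {"tx":-0.002,"ty":0.002,"tz":0.04,"turn":0,"gripper":0.085},
    {"tx":-0.002,"ty":0.002,"tz":0.08,"turn":0,"gripper":0.085},
    {"tx":-0.002,"ty":0.002,"tz":0.115,"turn":0,"gripper":0.085},
    {"tx":-0.002,"ty":0.002,"tz":0.14,"turn":0,"gripper":0.085},
    {"tx":-0.002,"ty":0.002,"tz":0.155,"turn":0,"gripper":0.085},
    {"tx":-0.002,"ty":0.002,"tz":0.16,"turn":0,"gripper":0.085},
    {"tx":-0.002,"ty":0.002,"tz":0.16,"turn":0,"gripper":0.085}
  ]
}}

```text
time_s: 9.75
ee_pos: [0.6367, -0.2271, 0.026]
orientation: [3.141, 0.0, 1.818]
contact_force: [0.2, 0.7, 1.1]
finger_gap: 0.0847
grip_force: 0.0
```

Emit:
{"op": "servo_tool", "data": {
  "targets": [
    {"tx":0,"ty":0,"tz":0,"turn":0,"gripper":0.06},
    {"tx":0,"ty":0,"tz":0,"turn":0,"gripper":0.06},
    {"tx":0,"ty":0,"tz":0,"turn":0,"gripper":0.06},
    {"tx":0,"ty":0,"tz":0,"turn":0,"gripper":0.06}
  ],
  "grip_force": 25
}}

```text
time_s: 10.25
ee_pos: [0.6372, -0.2276, 0.0267]
orientation: [3.14, 0.001, 1.817]
contact_force: [-1.0, 0.5, 6.3]
finger_gap: 0.0696
grip_force: 29.3
```

```bash
python3 - <<'E'
from h import *
goh(0,-.285,.025)
c=imaging.capture("scene");cv2.imwrite("pics/s2.png",cv2.convertScaleAbs(cv2.resize(c["color"][160:310,170:370],None,fx=4,fy=4,interpolation=cv2.INTER_CUBIC),alpha=1.8))
E
```

```text
t=10.25 tx 0.0298 ty -0.1126 tz 0.0017 turn 4.9 rpy [1.799e+02 1.000e-01 1.041e+02] [ 0.6372 -0.2276  0.0267] F [-1.   0.5  6.3] gap 0.0696
tcp holder [ 114.7 -305.1]
```

View pics/s2.png

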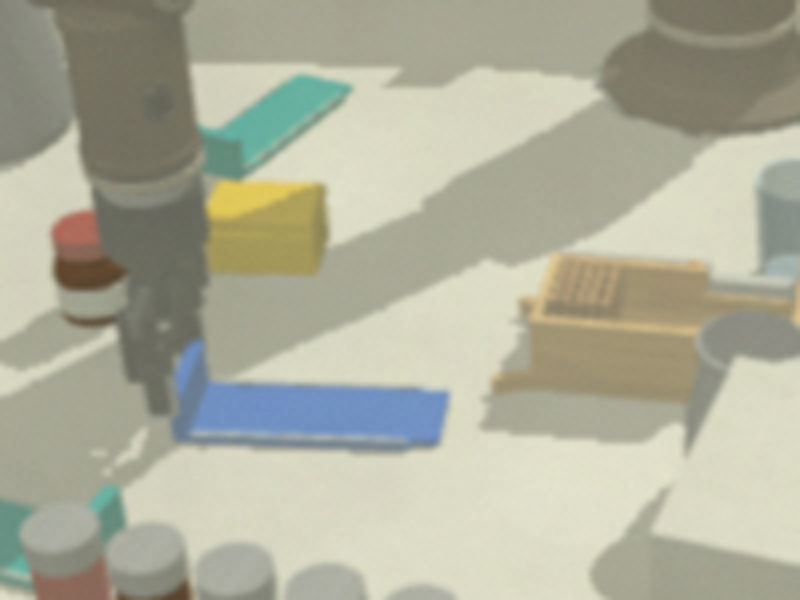

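The scene crop shows the finger (160,400) holding only the rear edge of the lip (175-210, 345-440). I'll regrip 5 mm further forward.

Emit:
{"op": "servo_tool", "data": {
  "targets": [
    {"tx":0,"ty":0,"tz":0,"turn":0,"gripper":0.08},
    {"tx":0,"ty":0,"tz":0,"turn":0,"gripper":0.08},
    {"tx":0.005,"ty":0,"tz":0,"turn":0,"gripper":0.08},
    {"tx":0.006,"ty":0,"tz":0,"turn":0,"gripper":0.08},
    {"tx":0.006,"ty":0,"tz":0,"turn":0,"gripper":0.06},
    {"tx":0.006,"ty":0,"tz":0,"turn":0,"gripper":0.06},
    {"tx":0.006,"ty":0,"tz":0,"turn":0,"gripper":0.06},
    {"tx":0.006,"ty":0,"tz":0,"turn":0,"gripper":0.06}
  ],
  "grip_force": 30
}}

```text
time_s: 11.3
ee_pos: [0.635, -0.2215, 0.0255]
orientation: [3.141, -0.0, 1.817]
contact_force: [-0.4, 1.2, 2.9]
finger_gap: 0.0691
grip_force: 34.8
```

```bash
python3 - <<'E'
from h import *
goh(0,-.288,.025)
c=imaging.capture("scene");cv2.imwrite("pics/s3.png",cv2.convertScaleAbs(cv2.resize(c["color"][200:290,170:290],None,fx=6,fy=6,interpolation=cv2.INTER_CUBIC),alpha=1.8))
E
```

```text
t=11.30 tx 0.0203 ty -0.1122 tz 0.0005 turn 4.9 rpy [180.   -0.  104.1] [ 0.635  -0.2215  0.0255] F [-0.4  1.2  2.9] gap 0.0691
tcp holder [ 113.5 -298.7]
```

Emit:
{"op": "servo_tool", "data": {
  "targets": [
    {"tx":0,"ty":-0.015,"tz":0,"turn":0.5,"gripper":0.06},
    {"tx":0.003,"ty":-0.035,"tz":0,"turn":1.5,"gripper":0.06},
    {"tx":0.006,"ty":-0.055,"tz":0,"turn":2.5,"gripper":0.06},
    {"tx":0.01,"ty":-0.075,"tz":0,"turn":3.5,"gripper":0.06},
    {"tx":0.014,"ty":-0.095,"tz":0,"turn":4.5,"gripper":0.06},
    {"tx":0.017,"ty":-0.107,"tz":0,"turn":4.9,"gripper":0.06},
    {"tx":0.018,"ty":-0.112,"tz":0,"turn":4.9,"gripper":0.06},
    {"tx":0.018,"ty":-0.112,"tz":0,"turn":4.9,"gripper":0.06},
    {"tx":0.018,"ty":-0.112,"tz":0,"turn":4.9,"gripper":0.06}
  ]
}}

```text
time_s: 12.48
ee_pos: [0.5216, -0.2318, 0.0254]
orientation: [-3.14, 0.0, 1.732]
contact_force: [-3.8, -0.7, 7.0]
finger_gap: 0.0691
grip_force: 35.1
```

```bash
python3 - <<'E'
from h import *
goh(0,-.07,.025)
c=imaging.capture("top");h=cv2.cvtColor(c["color"],cv2.COLOR_BGR2HSV)
m=cv2.inRange(h,(108,150,40),(125,255,255));m[:,:300]=0;m[:180]=0
ys,xs=np.nonzero(m);w=hold(ray(c,np.c_[xs,ys],.006))
print("blue extent y",w[:,1].min(),w[:,1].max())
for y in range(-120,-270,-30):
    s=w[abs(w[:,1]-y)<4];print(y,s[:,0].min() if len(s) else None,s[:,0].max() if len(s) else None)
a=cv2.convertScaleAbs(cv2.resize(c["color"][200:320,260:440],None,fx=4.4,fy=4.4,interpolation=cv2.INTER_CUBIC),alpha=1.5);cv2.imwrite("pics/t2.png",a)
E
```

```text
t=12.47 tx 0.2207 ty 0.0002 tz 0.0004 turn 0.0 rpy [-179.9    0.    99.2] [ 0.5216 -0.2318  0.0254] F [-3.8 -0.7  7. ] gap 0.0691
tcp holder [-1.000e-01 -2.907e+02]
blue extent y -288.2 -107.0
-120 -29.6 24.7
-150 -29.0 26.5
-180 -29.4 27.5
-210 -28.9 26.8
-240 -29.3 28.1
```

View pics/t2.png

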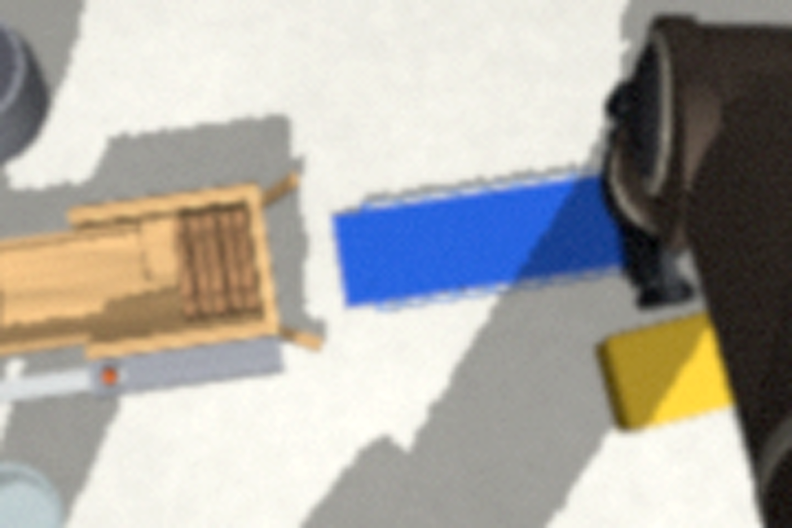

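The tray lies straight in line with the slot: nose at (340,260), cheeks at (295,180) and (318,342), the holder's button still out at (110,375). The butter box at (660,370) is clear. Sliding in.

Emit:
{"op": "servo_tool", "data": {
  "targets": [
    {"tx":0.01,"ty":0.0005,"tz":0,"turn":0,"gripper":0.06},
    {"tx":0.022,"ty":0.0005,"tz":0,"turn":0,"gripper":0.06},
    {"tx":0.033,"ty":0.0005,"tz":0,"turn":0,"gripper":0.06},
    {"tx":0.043,"ty":0.0005,"tz":0,"turn":0,"gripper":0.06},
    {"tx":0.052,"ty":0.0005,"tz":0,"turn":0,"gripper":0.06},
    {"tx":0.06,"ty":0.0005,"tz":0,"turn":0,"gripper":0.06},
    {"tx":0.068,"ty":0.0005,"tz":0,"turn":0,"gripper":0.06},
    {"tx":0.076,"ty":0.0005,"tz":0,"turn":0,"gripper":0.06},
    {"tx":0.08,"ty":0.0005,"tz":0,"turn":0,"gripper":0.06}
  ]
}}

```text
time_s: 13.65
ee_pos: [0.5095, -0.1519, 0.0254]
orientation: [3.141, 0.0, 1.732]
contact_force: [1.3, -3.3, 6.2]
finger_gap: 0.0691
grip_force: 35.0
```

```bash
python3 - <<'E'
from h import *
goh(0,-.08,.025)
E
```

```text
t=13.65 tx 0.1299 ty -0.0007 tz 0.0004 turn 0.0 rpy [180.    0.   99.2] [ 0.5095 -0.1519  0.0254] F [ 1.3 -3.3  6.2] gap 0.0691
tcp holder [   0.8 -209.9]
```

Emit:
{"op": "servo_tool", "data": {
  "targets": [
    {"tx":0.012,"ty":0,"tz":0,"turn":0,"gripper":0.06},
    {"tx":0.026,"ty":0,"tz":0,"turn":0,"gripper":0.06},
    {"tx":0.04,"ty":0,"tz":0,"turn":0,"gripper":0.06},
    {"tx":0.054,"ty":0,"tz":0,"turn":0,"gripper":0.06},
    {"tx":0.068,"ty":0,"tz":0,"turn":0,"gripper":0.06},
    {"tx":0.08,"ty":0,"tz":0,"turn":0,"gripper":0.06},
    {"tx":0.09,"ty":0,"tz":0,"turn":0,"gripper":0.06},
    {"tx":0.098,"ty":0,"tz":0,"turn":0,"gripper":0.06},
    {"tx":0.1,"ty":0,"tz":0,"turn":0,"gripper":0.06}
  ]
}}

```text
time_s: 14.78
ee_pos: [0.4934, -0.0531, 0.0254]
orientation: [-3.141, 0.0, 1.732]
contact_force: [0.5, -3.1, 5.0]
finger_gap: 0.0694
grip_force: 35.1
```

```bash
python3 - <<'E'
from h import *
goh(0,-.08,.025)
E
```

```text
t=14.78 tx 0.0299 ty -0.0006 tz 0.0004 turn 0.0 rpy [-180.     0.    99.2] [ 0.4934 -0.0531  0.0254] F [ 0.5 -3.1  5. ] gap 0.0694
tcp holder [   0.6 -109.9]
```

Forces stay small. I'll go 28 mm further, then release, back off, close and push from behind the lip.

Emit:
{"op": "servo_tool", "data": {
  "targets": [
    {"tx":0.01,"ty":0,"tz":0,"turn":0,"gripper":0.06},
    {"tx":0.02,"ty":0,"tz":0,"turn":0,"gripper":0.06},
    {"tx":0.026,"ty":0,"tz":0,"turn":0,"gripper":0.06},
    {"tx":0.028,"ty":0,"tz":0,"turn":0,"gripper":0.06},
    {"tx":0.028,"ty":0,"tz":0,"turn":0,"gripper":0.08},
    {"tx":0.028,"ty":0,"tz":0,"turn":0,"gripper":0.08},
    {"tx":0.028,"ty":0,"tz":-0.01,"turn":0,"gripper":0.08},
    {"tx":0.018,"ty":0,"tz":-0.04,"turn":0,"gripper":0.08},
    {"tx":-0.01,"ty":0,"tz":-0.06,"turn":0,"gripper":0.06},
    {"tx":-0.012,"ty":0,"tz":-0.06,"turn":0,"gripper":0}
  ]
}}

```text
time_s: 16.02
ee_pos: [0.4966, -0.0677, 0.087]
orientation: [3.139, 0.002, 1.728]
contact_force: [-0.2, -0.6, -0.2]
finger_gap: 0.0456
grip_force: 0.0
```

```bash
python3 - <<'E'
from h import *
goh(0,-.12,.034)
E
```

```text
t=16.02 tx 0.0047 ty -0.0015 tz 0.0530 turn -0.2 rpy [1.798e+02 1.000e-01 9.900e+01] [ 0.4966 -0.0677  0.087 ] F [-0.2 -0.6 -0.2] gap 0.0456
tcp holder [   1.5 -124.7]
```

Emit:
{"op": "servo_tool", "data": {
  "targets": [
    {"tx":0,"ty":-0.001,"tz":0,"turn":0,"gripper":0},
    {"tx":0,"ty":-0.001,"tz":0,"turn":0,"gripper":0},
    {"tx":0,"ty":-0.001,"tz":0,"turn":0,"gripper":0},
    {"tx":0,"ty":-0.001,"tz":0.03,"turn":0,"gripper":0},
    {"tx":0,"ty":-0.001,"tz":0.055,"turn":0,"gripper":0},
    {"tx":0,"ty":-0.001,"tz":0.059,"turn":0,"gripper":0},
    {"tx":0.01,"ty":-0.001,"tz":0.059,"turn":0,"gripper":0},
    {"tx":0.02,"ty":-0.001,"tz":0.059,"turn":0,"gripper":0},
    {"tx":0.026,"ty":-0.001,"tz":0.059,"turn":0,"gripper":0},
    {"tx":0.03,"ty":-0.001,"tz":0.059,"turn":0,"gripper":0}
  ]
}}

```text
time_s: 17.27
ee_pos: [0.49, -0.0358, 0.0269]
orientation: [3.141, 0.001, 1.732]
contact_force: [0.1, -0.7, 1.0]
finger_gap: 0.0006
grip_force: 0.5
```

```bash
python3 - <<'E'
from h import *
goh(0,-.083,.028)
E
```

```text
t=17.27 tx 0.0092 ty -0.0000 tz -0.0011 turn 0.0 rpy [179.9   0.   99.2] [ 0.49   -0.0358  0.0269] F [ 0.1 -0.7  1. ] gap 0.0006
tcp holder [  0.  -92.2]
```

Emit:
{"op": "servo_tool", "data": {
  "targets": [
    {"tx":0.003,"ty":0,"tz":0,"turn":0,"gripper":0},
    {"tx":0.006,"ty":0,"tz":0,"turn":0,"gripper":0},
    {"tx":0.008,"ty":0,"tz":0,"turn":0,"gripper":0},
    {"tx":0.0095,"ty":0,"tz":0,"turn":0,"gripper":0},
    {"tx":0.0105,"ty":0,"tz":0,"turn":0,"gripper":0},
    {"tx":0.0105,"ty":0,"tz":0,"turn":0,"gripper":0}
  ]
}}

```text
time_s: 18.02
ee_pos: [0.488, -0.0264, 0.0263]
orientation: [-3.142, 0.001, 1.731]
contact_force: [0.5, -4.0, 1.3]
finger_gap: -0.0003
grip_force: 1.7
```

```bash
python3 - <<'E'
from h import *
goh(0,-.083,.028)
E
```

```text
t=18.02 tx -0.0004 ty 0.0004 tz -0.0017 turn -0.0 rpy [-180.     0.    99.2] [ 0.488  -0.0264  0.0263] F [ 0.5 -4.   1.3] gap -0.0003
tcp holder [ -0.4 -82.6]
```

Emit:
{"op": "servo_tool", "data": {
  "targets": [
    {"tx":0.001,"ty":0,"tz":0,"turn":0,"gripper":0},
    {"tx":0.002,"ty":0,"tz":0,"turn":0,"gripper":0},
    {"tx":0.003,"ty":0,"tz":0,"turn":0,"gripper":0},
    {"tx":0.003,"ty":0,"tz":0,"turn":0,"gripper":0}
  ]
}}

```text
time_s: 18.52
ee_pos: [0.488, -0.0262, 0.0263]
orientation: [-3.141, 0.003, 1.729]
contact_force: [3.0, -12.3, -1.2]
finger_gap: 0.0002
grip_force: 6.3
```

```bash
python3 - <<'E'
from h import *
goh(0,-.083,.028)
E
```

```text
t=18.52 tx -0.0006 ty 0.0004 tz -0.0017 turn -0.2 rpy [-180.     0.2   99. ] [ 0.488  -0.0262  0.0263] F [  3.  -12.3  -1.2] gap 0.0002
tcp holder [ -0.4 -82.4]
```

There is a firm stop at the expected place, so the lip is home. I'll withdraw and look.

Emit:
{"op": "servo_tool", "data": {
  "targets": [
    {"tx":-0.01,"ty":0,"tz":0,"turn":0,"gripper":0},
    {"tx":-0.04,"ty":0,"tz":-0.01,"turn":0,"gripper":0},
    {"tx":-0.06,"ty":0,"tz":-0.06,"turn":0,"gripper":0},
    {"tx":-0.09,"ty":0,"tz":-0.12,"turn":0,"gripper":0},
    {"tx":-0.14,"ty":0,"tz":-0.16,"turn":0,"gripper":0},
    {"tx":-0.19,"ty":0,"tz":-0.18,"turn":0,"gripper":0},
    {"tx":-0.24,"ty":0,"tz":-0.18,"turn":0,"gripper":0},
    {"tx":-0.25,"ty":0,"tz":-0.18,"turn":0,"gripper":0}
  ]
}}

```text
time_s: 19.52
ee_pos: [0.527, -0.2735, 0.2059]
orientation: [-3.142, 0.0, 1.727]
contact_force: [0.1, 0.6, 0.2]
finger_gap: -0.0
grip_force: 0.0
```

```bash
python3 - <<'E'
from h import *
c=imaging.capture("top");d=imaging.capture("scene")
f=lambda i:cv2.convertScaleAbs(cv2.resize(i,(760,290),interpolation=cv2.INTER_CUBIC),alpha=1.7)
cv2.imwrite("pics/end.png",np.vstack([f(c["color"][235:315,215:425]),f(d["color"][195:275,180:390])]))
E
```

```text
(no output)
```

View pics/end.png

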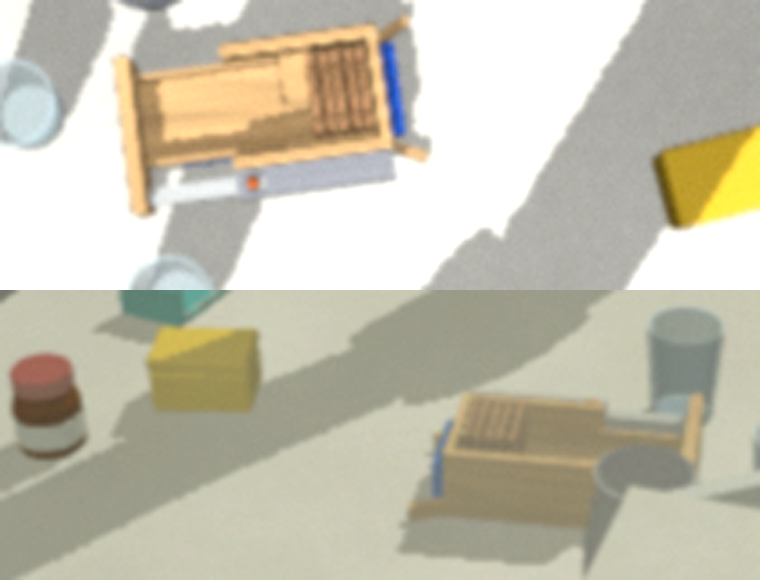

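The lip sits flush against the holder face at (393,90), the button is out at (252,183), and everything else is in place.

```bash
python3 -c "
from plant import arm
print(arm.job_done())"
```

```text
the job is handed in; nothing more can be done
None
```

The holder is lengthened with its orange button out, the blue tray is fully home in the slot, and the job is handed in at about 20 s on the robot's clock with nothing else moved as far as the final pictures show.

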